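Kit two signal-lamp housings

TASK

Make up the parts kits for two signal lamps: put the long driver board and the large cable gland into the round housing, and the short driver board, the heat sink and the small cable gland into the square housing. Seat each part in the ribbed seat made for it, boards and heat sink flat with their long side along the bay and the glands upright, setting them down rather than dropping them. Leave the LED disc, the drill and the brush where they are.

Things in the scene. Friction and masses are not known exactly. Their poses are not given: they have to be found in the camera images.
- long_board: Green circuit board on a black carrier, lying flat: 84 mm (its x) by 50 (y) by 5 thick. The longer of the two boards. In its middle stands a tall black transformer with a yellow band, the place to grip: 34 mm (x) by 32 (y), top 45 above the board's underside; all else is under 13 high. Origin: centre of the underside; z up. About 140 g.
- short_board: Green circuit board on a black carrier, lying flat: 60 mm (its x) by 50 (y) by 5 thick. The shorter of the two boards. In its middle stands a tall black transformer with a yellow band, the place to grip: 34 mm (x) by 32 (y), top 45 above the board's underside; all else is under 13 high. Origin: centre of the underside; z up. About 110 g.
- large_gland: Grey plastic cable gland standing upright: round base flange 44 mm across and 8 high, above it a ribbed round neck 34 across, chamfered in the top 8 mm, with a black rubber centre; 48 high in all. The larger of the two glands. Origin: centre of its underside; z up its axis. About 60 g.
- small_gland: Grey plastic cable gland standing upright: round base flange 26 mm across and 8 high, above it a ribbed round neck 20 across, chamfered in the top 8 mm, with a black rubber centre; 40 high in all. The smaller of the two glands. Origin: centre of its underside; z up its axis. About 30 g.
- heat_sink: Aluminium heat sink block with upright fins running along its x: 50 mm (x) by 40 mm (y) by 34 mm high. Origin: centre of its underside; z up. About 120 g.
- round_housing: Fixed black round dish, 206 mm across the rim, 30 high, flat floor 5 above the bench. Grey ribs 5 mm high on the floor outline two seats (inside sizes, mm, housing axes): rectangular bay 100 (x) by 66 (y) centred at x 0, y -30, for the long board; round collar 62 across centred at x 0, y +42, for the large gland. Origin: centre of underside; z up.
- square_housing: Fixed black square tray, 190 by 190 mm, 30 high, floor 5 above the bench. Grey ribs 5 mm high outline three seats (inside sizes, mm, housing axes): larger bay 76 (x) by 66 (y) centred at x -45, y -45, for the short board; smaller bay 66 (x) by 56 (y) at x +47, y -45, for the heat sink; round collar 44 across at x 0, y +45, for the small gland. Origin: centre of underside; z up.
- led_disc: Bystander among the stock, not needed: a black disc 66 mm across and 18 mm high, its top (22 mm) studded with clear LED domes. Origin: centre of its underside.
- drill: Bystander: cordless drill lying on its side beyond the stock, about 60 mm high, barrel along its x, handle towards its -y, about 225 by 205 mm. Origin: on the bench under the front of the barrel.
- brush: Bystander: brush with a handle, 200 mm long along its x, lying beyond the stock. Origin: on its length, at bench level.
Mind the look-alikes: they are no part of the job. Several things look just like the heat_sink: the one meant starts farthest to the robot's right.

How it is judged:
At the end, for the whole second after the job is handed in: Every part lies in its own seat on the housing floor: centre within 10 mm of the seat centre along each housing axis (glands 11 mm), tilt under 0.06 rad, boards and heat sink within 0.25 rad of the housing x axis (either way round), released and at rest (x of long_board in the frame of round_housing between -0.01 and 0.01 m and y of long_board in the frame of round_housing between -0.04 and -0.02 m and z of long_board in the frame of round_housing between 0.002 and 0.0085 m and angle between each of long_board, large_gland, short_board, heat_sink, small_gland's own z axis and vertical below 0.06 rad and linear speed of each of long_board, large_gland, short_board, heat_sink, small_gland below 0.02 m/s and angular speed of each of long_board, large_gland, short_board, heat_sink, small_gland below 0.2 rad/s and angle between the x axis of long_board and the x axis of round_housing, either way round below 0.25 rad and x of large_gland in the frame of round_housing between -0.011 and 0.011 m and y of large_gland in the frame of round_housing between 0.031 and 0.053 m and z of large_gland in the frame of round_housing between 0.002 and 0.0085 m and x of short_board in the frame of square_housing between -0.055 and -0.035 m and y of short_board in the frame of square_housing between -0.055 and -0.035 m and z of short_board in the frame of square_housing between 0.002 and 0.0085 m and angle between the x axis of each of short_board, heat_sink and the x axis of square_housing, either way round below 0.25 rad and x of heat_sink in the frame of square_housing between 0.037 and 0.057 m and y of heat_sink in the frame of square_housing between -0.055 and -0.035 m and z of heat_sink in the frame of square_housing between 0.002 and 0.0085 m and x of small_gland in the frame of square_housing between -0.011 and 0.011 m and y of small_gland in the frame of square_housing between 0.034 and 0.056 m and z of small_gland in the frame of square_housing between 0.002 and 0.0085 m); the robot touches nothing.
It fails at once if the LED disc, the drill or the brush was moved more than 20 mm (distance of any of led_disc, drill, brush from where it was at the start of the episode above 0.02 m).
It fails at once if a part was dropped or thrown (free of the fingers at over 0.7 m/s, a fall of about 25 mm) ((linear speed of long_board above 0.7 m/s and contact force between the fingers and long_board below 0.05 N) or (linear speed of large_gland above 0.7 m/s and contact force between the fingers and large_gland below 0.05 N) or (linear speed of short_board above 0.7 m/s and contact force between the fingers and short_board below 0.05 N) or (linear speed of heat_sink above 0.7 m/s and contact force between the fingers and heat_sink below 0.05 N) or (linear speed of small_gland above 0.7 m/s and contact force between the fingers and small_gland below 0.05 N)).
It also fails if it takes over 112 s, if anything falls off the work surface, if the arm or the gripper's body presses on something with over 40 N, if the wrist force passes 120 N, or if a joint passes its speed limit or range.

ROBOT

A 6-joint arm with a two-finger parallel gripper is mounted at the origin on the work surface. World frame = base frame: x ahead of the robot, y to its left, z up, the work surface at z = 0. Lengths are in m, angles in rad, forces in N, time in s.
With the tool pointing down it reaches from about 0.375 to 0.9 m from the base axis. Payload 3.1 kg.
Tool frame: the origin (TCP) lies where the fingers leave the gripper's body, on its centre line; the fingertips stand 73 mm ahead of it and the grasp point (between the pads) lies 54 mm ahead of it; z points along the fingers, y is the line along which they close (so a half turn about z gives the same grasp; the last joint's range is limited). The gripper opens to 85 mm and grips with 20 to 120 N. Pads are 22 mm wide; open, the fingers measure 114 mm over their backs; the gripper's body (76 mm by 85 mm) begins 54 mm behind the grasp point. The pads swing forward as they close: fully open they stand 13 mm farther back than shut.
Start: joints at [-1.298, 0.527, 1.433, -0, 1.181, -0.178], TCP at [0.273, -0.562, 0.304] pointing down, gripper open.
Joint ranges: [-3.08, 3.08], [-0.75, 2.2], [0.22, 2.44], [-1.43, 4.57], [0, 2.65], [-2.85, 2.85]. Speed limits (rad/s): [2.79, 2.79, 3.14, 3.14, 3.14, 3.14].

INTERFACE

Orientations are given as a unit quaternion [x, y, z, w].
In Python, from station import manip gives the robot as it stands.
- The arm moves only by the shell command python3 -m crank 'ROWS' [FORCE]. ROWS is JSON, a list of rows, each an object with "dp": the shift along the tool's x, y, z normalised to -1 to 1, where 1 is 50 cm, a list of three; "delta_rot": the turn, a rotation vector about the tool's x, y, z normalised to -1 to 1, where 1 is 2 pi rad, a list of three; "fingers": the opening, from -1 (shut) to 1 (fully open). A call has 1 to 12 rows; each row shifts and turns the commanded pose from where the row before left it, along the tool's axes as they then stand; what a row does not reach is not made up. A row lasts 1/12 s, in which the tool goes at most 41.7 mm and 7.16 degrees, less where a joint would pass 70% of its speed; a pose out of reach is approached as far as the arm can. A call with a number of a shift or a turn outside -1 to 1 is refused whole. A call with a gripper value outside its range is refused whole. The fingers move at their own pace and stop on an object; FORCE is the grip in N (left out, the last holds). Time passes only in rows, so rows that do not move let the fingers close. It gives the time, the measured TCP pose, the force, the opening and the grip force at its end, in the units of the state.
- manip.sense(): the state, without advancing time (a new reading comes with each control period).
- manip.snapshot(name): name is "scene" or "top" or "wrist"; returns (picture, depth): 420x560x3 uint8, red, green, blue; 420x560 float32, m along the optical axis (not along the pixel's ray), 0 where there is no reading.
- manip.camera_model(name): a dict with "fx", "fy", "cx", "cy" (pixels), "origin" and "attitude" of the camera in the world. Camera axes: x right, y up, looking along -z (the intrinsics and any distortion apply to the point x, -y, -z); pixel columns grow to the right and rows downward; lengths in m; the calibration is good to about 2 mm. A picture is of the moment at which its call begins: read the wrist's pose just before it. camera_model takes no time and is no camera call; for the wrist camera it gives the pose at the moment of the call.
- manip.sign_off(): hands the job in; it is judged then, once.
The state is a dict: "t": time; "q": joint angles; "qd": joint speeds; "tau": joint torques, N m; "tcp_pos": TCP position; "tool_rot": TCP orientation; "force": force on the tool from outside, world axes, zero at the start; "ft_torque": the same for the moment, N m; "finger_gap": opening from 0.0 (shut) to 1.0 (fully open); "gripper_force": force on a finger pad.
Only numpy, scipy, OpenCV 4.12 (cv2) and the standard library are available. Lean on these libraries where they do the work, as an engineer would, in place of code of your own. Each camera call takes 0.05 s, during which the arm holds its last target. There are 200 camera calls.

## Working session

There is one attempt and no reset: what is moved stays moved. The work goes in short steps, Python scripts to look and compute and a shell command to move; the robot and the scene stay as the last step left them, time stands still between calls to the robot, and variables do not carry over. Pictures are saved under pics/ and viewed, at most 14 in all, crops included, and the job is handed in when it is done.

```bash
mkdir -p pics; ls
python3 - <<'E'
from station import manip
import cv2,numpy as np
for n in ("scene","top"):
    im,d=manip.snapshot(n); cv2.imwrite(f"pics/{n}0.png",im[:,:,::-1]); np.savez(f"{n}0.npz",im=im,d=d)
    print(n,manip.camera_model(n), (d>0).mean())
print(manip.sense())
E
```

```text
pics
scene {'fx': 438.6812107247377, 'fy': 438.6812107247377, 'cx': 278.00994648871966, 'cy': 205.97967989793744, 'origin': array([ 1.08988768, -0.68641608,  0.57519171]), 'attitude': array([0.4514968 , 0.15992996, 0.2771306 , 0.83292958])} 0.9957695578231293
top {'fx': 379.89249314945664, 'fy': 379.89249314945664, 'cx': 282.54391958543704, 'cy': 212.32330699586635, 'origin': array([ 0.4388373 , -0.01946829,  0.94542033]), 'attitude': array([ 0.05084108, -0.03585353, -0.70370362,  0.70776473])} 0.9960416666666667
{'t': 0.1, 'q': array([-1.29750073e+00,  5.28428238e-01,  1.43382136e+00,  4.03502995e-05,
        1.18142910e+00, -1.78486307e-01]), 'qd': array([-9.18105547e-05, -2.92272367e-03, -2.82615566e-03,  7.18264703e-04,
        6.59788553e-05,  4.83546996e-04]), 'tau': array([-5.22901837e-05, -4.43304026e+01, -1.78586751e+01, -1.46576363e-04,
        3.85043764e-03, -1.59597835e-05]), 'tcp_pos': array([ 0.27275273, -0.56175664,  0.30298251]), 'tool_rot': array([ 9.74596133e-01,  2.23967163e-01, -3.07895612e-05, -1.04273568e-03]), 'force': array([ 0.79394821, -0.49718614,  0.74205014]), 'ft_torque': array([ 0.03110264, -0.06105369, -0.02045559]), 'gripper_force': 0.0, 'finger_gap': 0.9984603367908904}
```

View pics/top0.png

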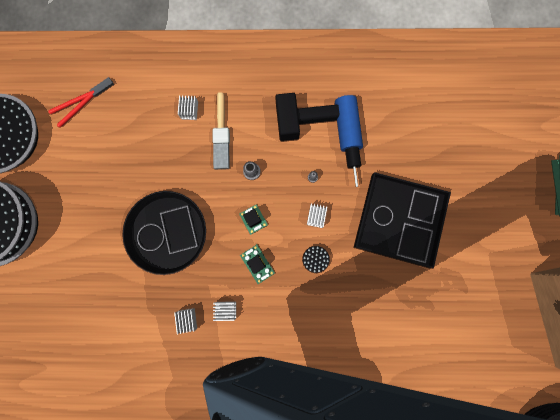

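View pics/scene0.png

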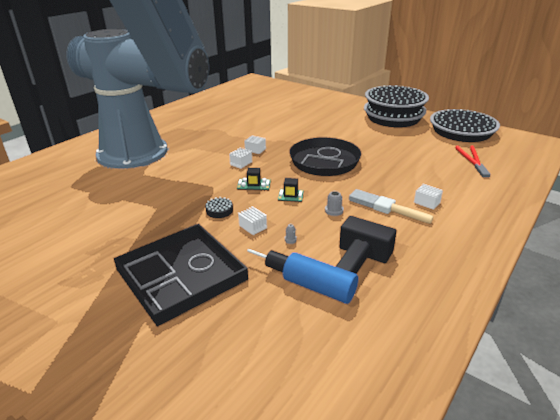

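Top view shows round housing (165,232), square housing (403,220), short board (253,218), long board (258,264), large gland (251,170), small gland (313,176), LED disc (316,259), drill (340,130) and brush (221,130). Of the heat sinks, the rightmost is at (317,214). Next I measure with depth and colour.

```bash
cat > h.py <<'E'
import numpy as np,cv2
from scipy.spatial.transform import Rotation as R
from station import manip
def rays(c,uv):
    uv=np.asarray(uv,float).reshape(-1,2)
    v=np.c_[(uv[:,0]-c['cx'])/c['fx'],-(uv[:,1]-c['cy'])/c['fy'],-np.ones(len(uv))]
    return R.from_quat(c['attitude']).apply(v)
def plane(c,uv,z):
    r=rays(c,uv); o=np.array(c['origin']); return (o+r*((z-o[2])/r[:,2])[:,None])[:,:2]
def cloud(c,d):
    h,w=d.shape; u,v=np.meshgrid(np.arange(w),np.arange(h))
    return (np.array(c['origin'])+rays(c,np.c_[u.ravel(),v.ravel()])*d.reshape(-1,1)).reshape(h,w,3)
def rect(P):  # centre mm, long side, short side, yaw deg of long side
    (c,(a,b),t)=cv2.minAreaRect((np.asarray(P)*1000).astype(np.float32))
    if a<b: a,b,t=b,a,t+90
    return np.round([*c,a,b,(t+90)%180-90],1)
E
python3 - <<'E'
from h import *
f=np.load('top0.npz'); im,d=f['im'],f['d']; c=manip.camera_model('top'); P=cloud(c,d); Z=P[:,:,2]
print('bench z',np.median(Z[280:340,50:150]))
hsv=cv2.cvtColor(im,cv2.COLOR_RGB2HSV)
def comp(m,box):
    x0,y0,x1,y1=box; M=np.zeros(m.shape,np.uint8); M[y0:y1,x0:x1]=m[y0:y1,x0:x1]
    n,l,s,_=cv2.connectedComponentsWithStats(M); i=1+np.argmax(s[1:,4]); return l==i
def pl(m,z):
    cs,_=cv2.findContours(m.astype(np.uint8),cv2.RETR_EXTERNAL,cv2.CHAIN_APPROX_NONE)
    return plane(c,np.vstack(cs)[:,0,:],z)
boxes=dict(short=(235,198,272,238),long=(235,240,280,288),large=(236,155,265,184),small=(302,164,324,187),sink=(300,196,334,233),led=(298,240,334,276))
for k,b in boxes.items():
    x0,y0,x1,y1=b; print(k,'zmax',np.round(np.percentile(Z[y0:y1,x0:x1],99),3))
    for zt in (0.005,0.025,):
        try:
            m=comp(Z>zt,b); Q=P[m]; print('  >',zt,rect(pl(m,np.median(Q[:,2]))),m.sum(),'medz',np.round(np.median(Q[:,2]),3))
        except Exception as e: print(e)
g=(hsv[:,:,0]>40)&(hsv[:,:,0]<95)&(hsv[:,:,1]>60)
for k in('short','long'):
    x0,y0,x1,y1=boxes[k]; M=np.zeros(g.shape,bool);M[y0:y1,x0:x1]=g[y0:y1,x0:x1]; print(k,'green',rect(pl(M,.005)))
for k,b in dict(round=(115,180,215,282),square=(345,162,460,278)).items():
    m=comp(Z>0.02,b); print(k,rect(pl(m,0.03)))
    x0,y0,x1,y1=b; inner=np.zeros(Z.shape,bool); inner[y0:y1,x0:x1]=True
    inner&=cv2.erode(cv2.morphologyEx(m.astype(np.uint8),cv2.MORPH_CLOSE,np.ones((95,95))) ,np.ones((17,17)))>0
    gr=inner&(im.min(2)>70); n,l,s,ce=cv2.connectedComponentsWithStats(gr.astype(np.uint8),connectivity=8)
    for i in range(1,n):
        if s[i,4]>25: print('  rib',s[i],rect(pl(l==i,0.01)))
big=cv2.resize(im[140:300,110:470],None,fx=2.2,fy=2.2,interpolation=cv2.INTER_CUBIC); cv2.imwrite('pics/top_crop.png',big[:,:,::-1])
E
```

```text
bench z -0.00033646945893917035
short zmax 0.047
  > 0.005 [533.4  71.2  57.6  47.3  28.6] 372 medz 0.041
  > 0.025 [536.6  73.7  35.9  32.5  30.6] 204 medz 0.044
long zmax 0.047
  > 0.005 [427.3  62.   83.   50.8  33.7] 518 medz 0.012
  > 0.025 [426.   60.8  37.   34.9  32.3] 210 medz 0.045
large zmax 0.051
  > 0.005 [653.6  77.6  44.8  39.    1.1] 248 medz 0.042
  > 0.025 [657.   79.3  35.5  34.5  57.7] 170 medz 0.046
small zmax 0.041
  > 0.005 [ 6.399e+02 -7.230e+01  2.740e+01  2.200e+01 -2.000e-01] 90 medz 0.033
  > 0.025 [ 6.432e+02 -7.350e+01  1.990e+01  1.950e+01  1.000e-01] 62 medz 0.035
sink zmax 0.036
  > 0.005 [546.7 -82.2  53.5  43.7  -9.2] 307 medz 0.015
  > 0.025 [546.4 -77.6  47.2   3.9 -10.4] 22 medz 0.034
led zmax 0.024
  > 0.005 [439.9 -79.8  65.2  62.4 -89.6] 583 medz 0.019
  > 0.025 [438.8 -19.5   0.    0.    0. ] 2 medz 0.945
short green [537.7  74.3  58.4  49.5  29.5]
long green [427.6  63.1  83.7  49.9  33.1]
round [502.4 289.2 203.2 201.9 -89.6]
  rib [137 207  54  47 252] [500.2 301.1 125.7 108.3 -76.5]
  rib [188 213   8  27  42] [519.4 226.8  67.    3.6  16. ]
square [ 536.7 -289.2  192.2  191.7   75.1]
  rib [408 193  15  28  61] [ 566.7 -318.3   69.9   31.1   14.3]
  rib [373 205  20  21  90] [ 548.1 -246.4   48.2   47.8   44.2]
  rib [402 223  14  11  30] [ 521.5 -303.8   36.6   19.   -61.7]
```

View pics/top_crop.png

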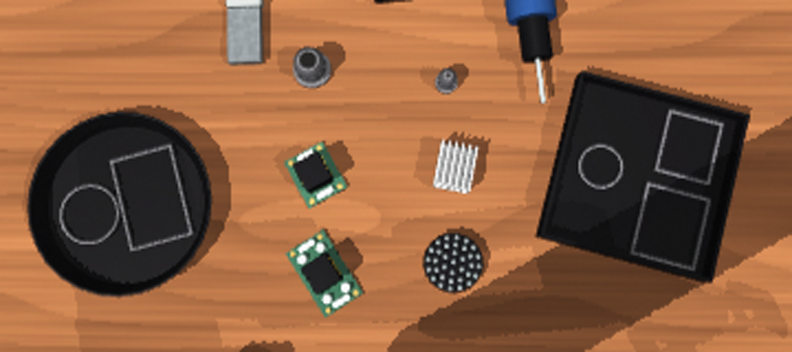

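The crop shows the seats clearly. Rib corners (crop px):
- Small bay: (672,110), (723,123), (712,184), (657,168).
- Large bay: (648,184), (710,200), (697,269), (633,252).
- Round housing bay: (111,160), (171,146), (191,235), (132,250).
- Collars: (89,214) and (601,166).

```bash
cat >> h.py <<'E'
def go(x,y,z,yaw=None,s=None):
    """shift in tool axes (units of 0.5 m) and yaw turn (units of 2pi about tool z) to bring TCP to x,y,z (m), tool x axis at yaw deg"""
    s=s or manip.sense(); r=R.from_quat(s['tool_rot']); p=np.array(s['tcp_pos'])
    v=r.inv().apply(np.array([x,y,z])-p)/0.5; a=r.as_matrix()[:,0]; cur=np.degrees(np.arctan2(a[1],a[0]))
    print('t',round(s['t'],2),'tcp',np.round(p,4),'yaw',round(cur,2),'tiltz',np.round(r.as_matrix()[:2,2],4),'gap',round(s['finger_gap']*85,1),'F',np.round(s['force'],1),'gf',round(s['gripper_force'],1))
    print('dp',np.round(v,4),'rotz',None if yaw is None else round(-((yaw-cur+90)%180-90)/360,4))
E
python3 - <<'E'
from h import *
c=manip.camera_model('top')
def pp(L,z=0.01): return plane(c,np.array(L)/2.2-0.27+[110,140],z)*1000
sb=pp([(672,110),(723,123),(712,184),(657,168)]);lb=pp([(648,184),(710,200),(697,269),(633,252)]);rb=pp([(111,160),(171,146),(191,235),(132,250)]);col=pp([(89,214),(601,166)])
for n,q in(('sink bay',sb),('short bay',lb),('long bay',rb)): print(n,q.mean(0).round(1),rect(q/1000))
print('collars large,small',col.round(1))
# rigid fits housing->world
def fit(H,W):
    H=np.array(H,float);W=np.array(W,float);h=H.mean(0);w=W.mean(0);A=(H-h);B=(W-w)
    t=np.arctan2((A[:,0]*B[:,1]-A[:,1]*B[:,0]).sum(),(A*B).sum());M=np.array([[np.cos(t),-np.sin(t)],[np.sin(t),np.cos(t)]])
    o=w-M@h; print('origin',o.round(1),'yaw',np.degrees(t).round(2)); print((o+(M@H.T).T).round(1).tolist(),'res',(o+(M@H.T).T-W).round(1).tolist())
fit([(0,0),(0,-30),(0,42)],[(502.4,289.2),rb.mean(0),col[0]])
fit([(0,0),(-45,-45),(47,-45),(0,45)],[(536.7,-289.2),lb.mean(0),sb.mean(0),col[1]])
go(0.50,0.0,0.35)
E
```

```text
sink bay [ 571.1 -347.7] [ 571.  -348.9   70.4   62.8  -16.1]
short bay [ 481.4 -323.4] [ 481.3 -323.8   78.7   71.8  -14. ]
long bay [510.1 258.9] [510.3 259.4 105.4  69.8  14.7]
collars large,small [[ 491.   328.7]
 [ 548.1 -246.8]]
origin [502.2 288.4] yaw 15.35
[[502.2, 288.4], [510.2, 259.5], [491.1, 328.9]] res [[-0.2, -0.8], [0.1, 0.6], [0.1, 0.2]]
origin [ 536.7 -290.8] yaw -14.77
[[536.7, -290.8], [481.7, -322.8], [570.7, -346.2], [548.2, -247.2]] res [[0.0, -1.6], [0.3, 0.6], [-0.4, 1.5], [0.0, -0.5]]
t 0.1 tcp [ 0.2728 -0.5618  0.303 ] yaw 25.88 tiltz [-0.0005  0.002 ] gap 84.9 F [ 0.8 -0.5  0.7] gf 0.0
dp [ 0.8994 -0.8126 -0.092 ] rotz None
```

```bash
python3 -m crank '[{"dp":[0.06,-0.054,-0.006],"delta_rot":[0,0,0],"fingers":1},{"dp":[0.06,-0.054,-0.006],"delta_rot":[0,0,0],"fingers":1},{"dp":[0.06,-0.054,-0.006],"delta_rot":[0,0,0],"fingers":1},{"dp":[0.06,-0.054,-0.006],"delta_rot":[0,0,0],"fingers":1},{"dp":[0.06,-0.054,-0.006],"delta_rot":[0,0,0],"fingers":1},{"dp":[0.06,-0.054,-0.006],"delta_rot":[0,0,0],"fingers":1},{"dp":[0.06,-0.054,-0.006],"delta_rot":[0,0,0],"fingers":1},{"dp":[0.06,-0.054,-0.006],"delta_rot":[0,0,0],"fingers":1},{"dp":[0.06,-0.054,-0.006],"delta_rot":[0,0,0],"fingers":1},{"dp":[0.06,-0.054,-0.006],"delta_rot":[0,0,0],"fingers":1},{"dp":[0.06,-0.054,-0.006],"delta_rot":[0,0,0],"fingers":1},{"dp":[0.06,-0.054,-0.006],"delta_rot":[0,0,0],"fingers":1}]' 20; python3 -m crank '[{"dp":[0.06,-0.054,-0.006],"delta_rot":[0,0,0],"fingers":1},{"dp":[0.06,-0.054,-0.006],"delta_rot":[0,0,0],"fingers":1},{"dp":[0.06,-0.054,-0.006],"delta_rot":[0,0,0],"fingers":1},{"dp":[0,0,0],"delta_rot":[0,0,0],"fingers":1},{"dp":[0,0,0],"delta_rot":[0,0,0],"fingers":1}]'
python3 - <<'E'
from h import *
c=manip.camera_model('wrist');im,d=manip.snapshot('wrist');cv2.imwrite('pics/w1.png',im[:,:,::-1]);np.savez('w1.npz',im=im,d=d,**c)
print(c); go(.55,0,.35)
E
```

```text
t: 1.1
tcp_pos: [0.4554, -0.1116, 0.3399]
tool_rot: [0.975, 0.224, -0.0, -0.0]
force: [0.7, -0.1, 0.1]
finger_gap: 1.001
gripper_force: 0.0
t: 1.52
tcp_pos: [0.5011, 0.0007, 0.3487]
tool_rot: [0.974, 0.226, -0.0, 0.0]
force: [0.7, -0.7, -0.6]
finger_gap: 1.005
gripper_force: 0.0
{'fx': 315.1845978793377, 'fy': 315.1845978793377, 'cx': 279.39135420793883, 'cy': 215.09738986630782, 'origin': array([0.5723329, 0.0354402, 0.4195997]), 'attitude': array([-0.1326362 ,  0.08271714, -0.52208471,  0.83844682])}
t 1.57 tcp [ 0.5006 -0.0007  0.3485] yaw 26.04 tiltz [-0.0011 -0.0004] gap 84.6 F [-0.  -0.4  0.3] gf 0.0
dp [ 0.0893  0.0421 -0.003 ] rotz None
```

View pics/w1.png

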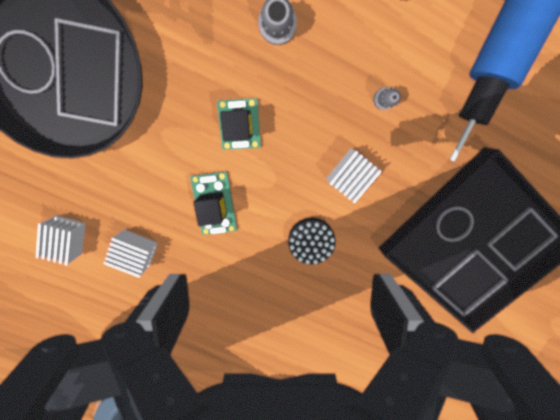

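The wrist view shows all five parts: short board (239,124), long board (213,203), large gland (278,15), small gland (387,97), sink (355,175). I measure them once more here.

Run:
```python
from h import *
f=np.load('w1.npz'); im,d=f['im'],f['d']; c={k:f[k] for k in('fx','fy','cx','cy','origin','attitude')}; P=cloud(c,d); Z=P[:,:,2]
hsv=cv2.cvtColor(im,cv2.COLOR_RGB2HSV)
def sel(m,b):
    x0,y0,x1,y1=b; M=np.zeros(m.shape,np.uint8); M[y0:y1,x0:x1]=m[y0:y1,x0:x1]; return M
def pl(M,z): 
    cs,_=cv2.findContours(M,cv2.RETR_EXTERNAL,cv2.CHAIN_APPROX_NONE); return plane(c,np.vstack(cs)[:,0,:],z)
B=dict(short=(210,90,270,158),long=(185,165,245,242),large=(250,0,305,50),small=(368,82,406,114),sink=(322,140,388,208))
g=(hsv[:,:,0]>40)&(hsv[:,:,0]<95)&(hsv[:,:,1]>60)
for k in('short','long'):
    print(k,'board',rect(pl(sel(g|((Z>.003)&(Z<.01)),B[k]),.005)),'top',rect(pl(sel((Z>.040)&(Z<.06),B[k]),.045)))
for k,zt in(('large',.048),('small',.040)): print(k,rect(pl(sel((Z>zt-.005)&(Z<.06),B[k]),zt)))
print('sink top',rect(pl(sel((Z>.029)&(Z<.06),B['sink']),.034)))
```

```text
short board [534.6  75.4  79.9  72.1  23.4] top [537.2  74.9  33.9  32.3  29.6]
long board [425.   64.3 108.3  80.1  25.5] top [427.3  63.5  35.   32.9  32.9]
large [656.4  79.6  30.8  27.8 -63.8]
small [643.2 -71.8  17.4  16.3  44.5]
sink top [545.2 -81.4  50.1  41.8 -10.8]
```

Run:
```python
from h import *
go(.4274,.0634,.16,33)
```

```text
t 1.57 tcp [ 0.5006 -0.0007  0.3485] yaw 26.04 tiltz [-0.0011 -0.0004] gap 84.6 F [-0.  -0.4  0.3] gf 0.0
dp [-0.0749 -0.1794  0.3772] rotz -0.0193
```

```bash
python3 -m crank '[{"dp":[-0.0125,-0.03,0.063],"delta_rot":[0,0,0],"fingers":0.5},{"dp":[-0.0125,-0.03,0.063],"delta_rot":[0,0,0],"fingers":0.5},{"dp":[-0.0125,-0.03,0.063],"delta_rot":[0,0,0],"fingers":0.5},{"dp":[-0.0125,-0.03,0.063],"delta_rot":[0,0,0],"fingers":0.5},{"dp":[-0.0125,-0.03,0.063],"delta_rot":[0,0,0],"fingers":0.5},{"dp":[-0.0125,-0.03,0.063],"delta_rot":[0,0,0],"fingers":0.5},{"dp":[0,0,0],"delta_rot":[0,0,-0.0193],"fingers":0.5},{"dp":[0,0,0],"delta_rot":[0,0,0],"fingers":0.5},{"dp":[0,0,0],"delta_rot":[0,0,0],"fingers":0.5}]' >/dev/null
python3 - <<'E'
from h import *
go(.4274,.0634,.089,33)
E
```

```text
t 2.32 tcp [0.4282 0.0618 0.1598] yaw 32.56 tiltz [-0.0001 -0.0002] gap 63.6 F [0.3 0.2 0.4] gf 0.0
dp [ 0.0003 -0.0035  0.1415] rotz -0.0012
```

```bash
python3 -m crank '[{"dp":[0,-0.0035,0.047],"delta_rot":[0,0,-0.001],"fingers":0.5},{"dp":[0,0,0.047],"delta_rot":[0,0,0],"fingers":0.4},{"dp":[0,0,0.0475],"delta_rot":[0,0,0],"fingers":0.3},{"dp":[0,0,0],"delta_rot":[0,0,0],"fingers":0},{"dp":[0,0,0],"delta_rot":[0,0,0],"fingers":-0.6},{"dp":[0,0,0],"delta_rot":[0,0,0],"fingers":-0.6},{"dp":[0,0,0],"delta_rot":[0,0,0],"fingers":-0.6},{"dp":[0,0,0],"delta_rot":[0,0,0],"fingers":-0.6},{"dp":[0,0,0],"delta_rot":[0,0,0],"fingers":-0.6}]' 50 >/dev/null
python3 - <<'E'
from h import *
go(.510,.2595,.20,15.3)
E
```

```text
t 3.07 tcp [0.4275 0.0646 0.0902] yaw 33.18 tiltz [ 0.0023 -0.0002] gap 31.0 F [-0.9 -0.3 -1.2] gf 51.0
dp [ 0.3519 -0.2357 -0.2193] rotz 0.0497
```

```bash
python3 -m crank '[{"dp":[0,0,-0.06],"delta_rot":[0,0,0.0],"fingers":-0.6},{"dp":[0,0,-0.08],"delta_rot":[0,0,0.0166],"fingers":-0.6},{"dp":[0,0,-0.079],"delta_rot":[0,0,0.0166],"fingers":-0.6},{"dp":[0,0,0],"delta_rot":[0,0,0.0165],"fingers":-0.6},{"dp":[0.0437,-0.0554,0],"delta_rot":[0,0,0],"fingers":-0.6},{"dp":[0.0437,-0.0554,0],"delta_rot":[0,0,0],"fingers":-0.6},{"dp":[0.0437,-0.0554,0],"delta_rot":[0,0,0],"fingers":-0.6},{"dp":[0.0437,-0.0554,0],"delta_rot":[0,0,0],"fingers":-0.6},{"dp":[0.0437,-0.0554,0],"delta_rot":[0,0,0],"fingers":-0.6},{"dp":[0.0437,-0.0554,0],"delta_rot":[0,0,0],"fingers":-0.6},{"dp":[0,0,0],"delta_rot":[0,0,0],"fingers":-0.6},{"dp":[0,0,0],"delta_rot":[0,0,0],"fingers":-0.6}]' >/dev/null
python3 - <<'E'
from h import *
go(.510,.2595,.096,15.3)
E
```

```text
t 4.07 tcp [0.5095 0.2612 0.1989] yaw 15.49 tiltz [0.001  0.0002] gap 30.8 F [-0.7  0.6 -2.5] gf 51.3
dp [-1.000e-04  3.500e-03  2.059e-01] rotz 0.0005
```

```bash
python3 -m crank '[{"dp":[0,0.0035,0.05],"delta_rot":[0,0,0],"fingers":-0.6},{"dp":[0,0,0.06],"delta_rot":[0,0,0],"fingers":-0.6},{"dp":[0,0,0.05],"delta_rot":[0,0,0],"fingers":-0.6},{"dp":[0,0,0.025],"delta_rot":[0,0,0],"fingers":-0.6},{"dp":[0,0,0.01],"delta_rot":[0,0,0],"fingers":-0.6},{"dp":[0,0,0.01],"delta_rot":[0,0,0],"fingers":-0.6},{"dp":[0,0,0],"delta_rot":[0,0,0],"fingers":-0.6},{"dp":[0,0,0],"delta_rot":[0,0,0],"fingers":-0.6}]' >/dev/null
python3 - <<'E'
from h import *
go(.510,.2595,.0952,15.3)
E
```

```text
t 4.73 tcp [0.5106 0.2578 0.0971] yaw 15.29 tiltz [0.0016 0.0005] gap 31.3 F [ 0.2 -0.6 -1.4] gf 51.2
dp [-0.0003 -0.0036  0.0039] rotz -0.0
```

```bash
python3 -m crank '[{"dp":[0,0,0.0035],"delta_rot":[0,0,0],"fingers":-0.6},{"dp":[0,0,0],"delta_rot":[0,0,0],"fingers":-0.2},{"dp":[0,0,0],"delta_rot":[0,0,0],"fingers":0.2},{"dp":[0,0,0],"delta_rot":[0,0,0],"fingers":0.3},{"dp":[0,0,0],"delta_rot":[0,0,0],"fingers":0.3},{"dp":[0,0,-0.04],"delta_rot":[0,0,0],"fingers":0.3},{"dp":[0,0,-0.08],"delta_rot":[0,0,0],"fingers":0.3},{"dp":[0,0,-0.08],"delta_rot":[0,0,0],"fingers":0.3},{"dp":[0,0,0],"delta_rot":[0,0,0],"fingers":0.3}]' >/dev/null
python3 - <<'E'
from h import *
go(.6565,.0795,.17)
E
```

```text
t 5.48 tcp [0.5138 0.2592 0.2015] yaw 15.32 tiltz [0.0138 0.0039] gap 55.3 F [ 0.5  0.6 -0.1] gf 0.0
dp [0.1794 0.422  0.0654] rotz None
```

```bash
python3 -m crank '[{"dp":[0.03,0.0703,0],"delta_rot":[0,0,0],"fingers":0.2},{"dp":[0.03,0.0703,0],"delta_rot":[0,0,0],"fingers":0.2},{"dp":[0.03,0.0703,0],"delta_rot":[0,0,0],"fingers":0.2},{"dp":[0.03,0.0703,0.02],"delta_rot":[0,0,0],"fingers":0.2},{"dp":[0.03,0.0703,0.02],"delta_rot":[0,0,0],"fingers":0.2},{"dp":[0.03,0.0703,0.025],"delta_rot":[0,0,0],"fingers":0.2},{"dp":[0,0,0],"delta_rot":[0,0,0],"fingers":0.2},{"dp":[0,0,0],"delta_rot":[0,0,0],"fingers":0.2}]' >/dev/null
python3 - <<'E'
from h import *
c=manip.camera_model('wrist');im,d=manip.snapshot('wrist');cv2.imwrite('pics/w2.png',im[:,:,::-1])
go(.6565,.0795,.086)
E
```

```text
t 6.2 tcp [0.6523 0.0774 0.1612] yaw 15.19 tiltz [-0.0014  0.0004] gap 51.2 F [-0.8  0.8 -0.8] gf 0.0
dp [ 0.0095 -0.0017  0.1505] rotz None
```

View pics/w2.png

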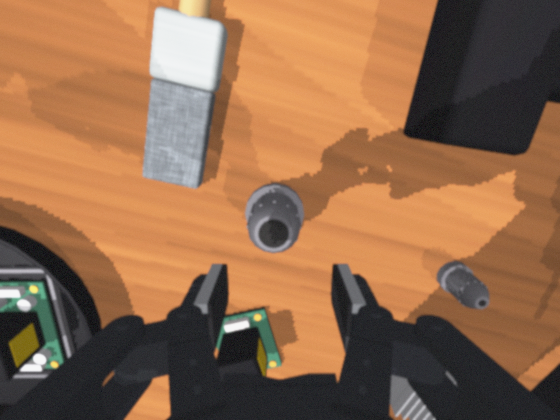

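The large gland (274,220) is centred between the open fingers, with the brush clear. The long board is in its bay at lower left (30,330).

```bash
python3 -m crank '[{"dp":[0.009,-0.0015,0.05],"delta_rot":[0,0,0],"fingers":0.2},{"dp":[0,0,0.06],"delta_rot":[0,0,0],"fingers":0.2},{"dp":[0,0,0.04],"delta_rot":[0,0,0],"fingers":0.2},{"dp":[0,0,0],"delta_rot":[0,0,0],"fingers":0},{"dp":[0,0,0],"delta_rot":[0,0,0],"fingers":-0.6},{"dp":[0,0,0],"delta_rot":[0,0,0],"fingers":-0.6},{"dp":[0,0,0],"delta_rot":[0,0,0],"fingers":-0.6},{"dp":[0,0,0],"delta_rot":[0,0,0],"fingers":-0.6},{"dp":[0,0,0],"delta_rot":[0,0,0],"fingers":-0.6}]' 30 >/dev/null
python3 - <<'E'
from h import *
go(.491,.329,.20)
E
```

```text
t 6.95 tcp [0.6573 0.0802 0.0884] yaw 15.31 tiltz [ 0.0024 -0.0001] gap 33.1 F [-0.3 -0.8 -1.5] gf 29.9
dp [-0.1888 -0.5675 -0.224 ] rotz None
```

```bash
python3 -m crank '[{"dp":[0,0,-0.06],"delta_rot":[0,0,0],"fingers":-0.6},{"dp":[0,0,-0.08],"delta_rot":[0,0,0],"fingers":-0.6},{"dp":[0,0,-0.08],"delta_rot":[0,0,0],"fingers":-0.6},{"dp":[-0.0236,-0.0709,0],"delta_rot":[0,0,0],"fingers":-0.6},{"dp":[-0.0236,-0.0709,0],"delta_rot":[0,0,0],"fingers":-0.6},{"dp":[-0.0236,-0.0709,0],"delta_rot":[0,0,0],"fingers":-0.6},{"dp":[-0.0236,-0.0709,0],"delta_rot":[0,0,0],"fingers":-0.6},{"dp":[-0.0236,-0.0709,0],"delta_rot":[0,0,0],"fingers":-0.6},{"dp":[-0.0236,-0.0709,0],"delta_rot":[0,0,0],"fingers":-0.6},{"dp":[-0.0236,-0.0709,0],"delta_rot":[0,0,0],"fingers":-0.6},{"dp":[-0.0236,-0.0709,0],"delta_rot":[0,0,0],"fingers":-0.6},{"dp":[0,0,0],"delta_rot":[0,0,0],"fingers":-0.6}]' >/dev/null; python3 -m crank '[{"dp":[0,0,0.04],"delta_rot":[0,0,0],"fingers":-0.6},{"dp":[0,0,0.06],"delta_rot":[0,0,0],"fingers":-0.6},{"dp":[0,0,0.02],"delta_rot":[0,0,0],"fingers":-0.6},{"dp":[0,0,0],"delta_rot":[0,0,0],"fingers":-0.6},{"dp":[0,0,0],"delta_rot":[0,0,0],"fingers":-0.6}]' >/dev/null
python3 - <<'E'
from h import *
go(.491,.329,.0925,15.3)
E
```

```text
t 8.37 tcp [0.4909 0.3283 0.1369] yaw 15.27 tiltz [-0.0008 -0.0004] gap 32.8 F [-0.3 -0.4  0.1] gf 30.2
dp [ 0.0006 -0.0013  0.0888] rotz -0.0001
```

```bash
python3 -m crank '[{"dp":[0,-0.001,0.04],"delta_rot":[0,0,0],"fingers":-0.6},{"dp":[0,0,0.025],"delta_rot":[0,0,0],"fingers":-0.6},{"dp":[0,0,0.01],"delta_rot":[0,0,0],"fingers":-0.6},{"dp":[0,0,0.01],"delta_rot":[0,0,0],"fingers":-0.6},{"dp":[0,0,0],"delta_rot":[0,0,0],"fingers":-0.6},{"dp":[0,0,0],"delta_rot":[0,0,0],"fingers":-0.6}]'
python3 - <<'E'
from h import *
go(.491,.329,.0925,15.3)
E
```

```text
t: 8.87
tcp_pos: [0.4908, 0.3292, 0.0947]
tool_rot: [0.991, 0.133, 0.0, -0.0]
force: [0.3, -0.6, -0.4]
finger_gap: 0.382
gripper_force: 30.2
t 8.87 tcp [0.4908 0.3292 0.0947] yaw 15.3 tiltz [0.0003 0.0001] gap 32.5 F [ 0.3 -0.6 -0.4] gf 30.2
dp [0.0003 0.0005 0.0044] rotz -0.0
```

```bash
python3 -m crank '[{"dp":[0,0,0.003],"delta_rot":[0,0,0],"fingers":-0.6},{"dp":[0,0,0],"delta_rot":[0,0,0],"fingers":-0.6},{"dp":[0,0,0],"delta_rot":[0,0,0],"fingers":-0.1},{"dp":[0,0,0],"delta_rot":[0,0,0],"fingers":0.1},{"dp":[0,0,0],"delta_rot":[0,0,0],"fingers":0.1},{"dp":[0,0,-0.04],"delta_rot":[0,0,0],"fingers":0.1},{"dp":[0,0,-0.08],"delta_rot":[0,0,0],"fingers":0.1},{"dp":[0,0,-0.08],"delta_rot":[0,0,-0.019],"fingers":0.1},{"dp":[0,0,0],"delta_rot":[0,0,-0.019],"fingers":0.1},{"dp":[0,0,0],"delta_rot":[0,0,0],"fingers":0.3},{"dp":[0,0,0],"delta_rot":[0,0,0],"fingers":0.4}]' >/dev/null
python3 - <<'E'
from h import *
im,d=manip.snapshot('wrist');cv2.imwrite('pics/w3.png',im[:,:,::-1])
go(.5374,.0745,.16,29.6)
E
```

```text
t 9.83 tcp [0.4898 0.3289 0.1922] yaw 28.82 tiltz [-0.0019 -0.0008] gap 59.7 F [-0.2 -0.3 -0. ] gf 0.0
dp [-0.1616  0.4917  0.0647] rotz -0.0022
```

View pics/w3.png

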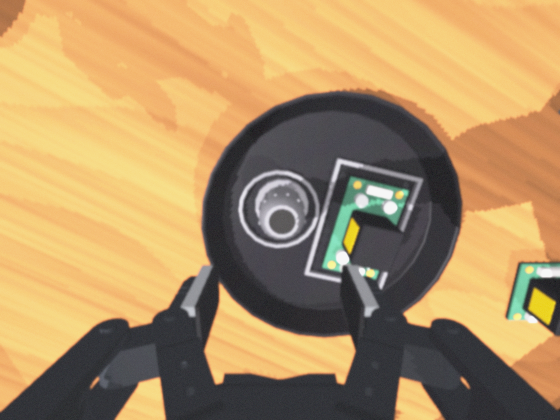

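Both round-housing parts are seated: the gland in its collar at (278,208) and the long board in its bay at (365,225). Next is the short board.

```bash
python3 -m crank '[{"dp":[-0.023,0.0702,0],"delta_rot":[0,0,-0.002],"fingers":0.5},{"dp":[-0.023,0.0702,0],"delta_rot":[0,0,0],"fingers":0.5},{"dp":[-0.023,0.0702,0],"delta_rot":[0,0,0],"fingers":0.5},{"dp":[-0.023,0.0702,0],"delta_rot":[0,0,0],"fingers":0.5},{"dp":[-0.023,0.0702,0.01],"delta_rot":[0,0,0],"fingers":0.5},{"dp":[-0.023,0.0702,0.025],"delta_rot":[0,0,0],"fingers":0.5},{"dp":[-0.023,0.0702,0.025],"delta_rot":[0,0,0],"fingers":0.5},{"dp":[0,0,0],"delta_rot":[0,0,0],"fingers":0.5},{"dp":[0,0,0],"delta_rot":[0,0,0],"fingers":0.5}]' >/dev/null
python3 - <<'E'
from h import *
go(.5374,.0745,.089,29.6)
E
```

```text
t 10.58 tcp [0.5411 0.0737 0.1606] yaw 29.34 tiltz [-0.0051  0.0005] gap 63.6 F [ 0.  -0.2  0.3] gf 0.0
dp [-0.0051 -0.0045  0.1433] rotz -0.0007
```

```bash
python3 -m crank '[{"dp":[-0.005,-0.0025,0.047],"delta_rot":[0,0,-0.001],"fingers":0.5},{"dp":[0,0,0.047],"delta_rot":[0,0,0],"fingers":0.4},{"dp":[0,0,0.0475],"delta_rot":[0,0,0],"fingers":0.3},{"dp":[0,0,0],"delta_rot":[0,0,0],"fingers":0},{"dp":[0,0,0],"delta_rot":[0,0,0],"fingers":-0.6},{"dp":[0,0,0],"delta_rot":[0,0,0],"fingers":-0.6},{"dp":[0,0,0],"delta_rot":[0,0,0],"fingers":-0.6},{"dp":[0,0,0],"delta_rot":[0,0,0],"fingers":-0.6},{"dp":[0,0,0],"delta_rot":[0,0,0],"fingers":-0.6}]' 50 >/dev/null
python3 - <<'E'
from h import *
go(.4817,-.3228,.20,-14.8)
E
```

```text
t 11.33 tcp [0.5397 0.0758 0.0933] yaw 30.07 tiltz [ 0.002  -0.0001] gap 30.7 F [-0.3  0.2 -0.9] gf 52.0
dp [-0.4994  0.6321 -0.2136] rotz 0.1246
```

```bash
python3 -m crank '[{"dp":[0,0,-0.06],"delta_rot":[0,0,0],"fingers":-0.6},{"dp":[0,0,-0.08],"delta_rot":[0,0,0.0178],"fingers":-0.6},{"dp":[0,0,-0.08],"delta_rot":[0,0,0.0178],"fingers":-0.6},{"dp":[0,0,0],"delta_rot":[0,0,0.0178],"fingers":-0.6},{"dp":[0,0,0],"delta_rot":[0,0,0.0178],"fingers":-0.6},{"dp":[0,0,0],"delta_rot":[0,0,0.0178],"fingers":-0.6},{"dp":[0,0,0],"delta_rot":[0,0,0.0178],"fingers":-0.6},{"dp":[0,0,0],"delta_rot":[0,0,0.0178],"fingers":-0.6}]' >/dev/null;  python3 -m crank '[{"dp":[0.0094,0.0799,0],"delta_rot":[0,0,0],"fingers":-0.6},{"dp":[0.0094,0.0799,0],"delta_rot":[0,0,0],"fingers":-0.6},{"dp":[0.0094,0.0799,0],"delta_rot":[0,0,0],"fingers":-0.6},{"dp":[0.0094,0.0799,0],"delta_rot":[0,0,0],"fingers":-0.6},{"dp":[0.0094,0.0799,0],"delta_rot":[0,0,0],"fingers":-0.6},{"dp":[0.0094,0.0799,0],"delta_rot":[0,0,0],"fingers":-0.6},{"dp":[0.0094,0.0799,0],"delta_rot":[0,0,0],"fingers":-0.6},{"dp":[0.0094,0.0799,0],"delta_rot":[0,0,0],"fingers":-0.6},{"dp":[0.0094,0.0799,0],"delta_rot":[0,0,0],"fingers":-0.6},{"dp":[0.0094,0.0799,0],"delta_rot":[0,0,0],"fingers":-0.6},{"dp":[0,0,0],"delta_rot":[0,0,0],"fingers":-0.6},{"dp":[0,0,0],"delta_rot":[0,0,0],"fingers":-0.6}]' >/dev/null
python3 - <<'E'
from h import *
go(.4817,-.3228,.095,-14.8)
E
```

```text
t 13.0 tcp [ 0.4821 -0.3253  0.2028] yaw -15.06 tiltz [ 0.0015 -0.0014] gap 31.5 F [-0.5  0.9 -0.7] gf 52.2
dp [-0.0024 -0.0049  0.2155] rotz -0.0007
```

```bash
python3 -m crank '[{"dp":[-0.002,-0.004,0.05],"delta_rot":[0,0,0],"fingers":-0.6},{"dp":[0,0,0.06],"delta_rot":[0,0,0],"fingers":-0.6},{"dp":[0,0,0.05],"delta_rot":[0,0,0],"fingers":-0.6},{"dp":[0,0,0.03],"delta_rot":[0,0,0],"fingers":-0.6},{"dp":[0,0,0.01],"delta_rot":[0,0,0],"fingers":-0.6},{"dp":[0,0,0.006],"delta_rot":[0,0,0],"fingers":-0.6},{"dp":[0,0,0],"delta_rot":[0,0,0],"fingers":-0.6},{"dp":[0,0,0],"delta_rot":[0,0,0],"fingers":-0.6}]' >/dev/null
python3 - <<'E'
from h import *
go(.4817,-.3228,.0955,-14.8)
E
```

```text
t 13.67 tcp [ 0.4828 -0.3203  0.1002] yaw -14.75 tiltz [ 0.0013 -0.0011] gap 31.2 F [-0.1 -0.8 -0.2] gf 52.2
dp [-0.0008  0.0054  0.0095] rotz 0.0001
```

```bash
python3 -m crank '[{"dp":[0,0.003,0.003],"delta_rot":[0,0,0],"fingers":-0.6},{"dp":[0,0,0.002],"delta_rot":[0,0,0],"fingers":-0.6},{"dp":[0,0,0],"delta_rot":[0,0,0],"fingers":-0.6},{"dp":[0,0,0],"delta_rot":[0,0,0],"fingers":-0.6}]'
```

```text
t: 14.0
tcp_pos: [0.4818, -0.3221, 0.0971]
tool_rot: [0.992, -0.129, 0.0, 0.0]
force: [-0.3, -0.1, -1.2]
finger_gap: 0.369
gripper_force: 52.2
```

```bash
python3 -m crank '[{"dp":[0,0,0.003],"delta_rot":[0,0,0],"fingers":-0.6},{"dp":[0,0,0],"delta_rot":[0,0,0],"fingers":-0.6}]'; python3 -m crank '[{"dp":[0,0,0],"delta_rot":[0,0,0],"fingers":-0.2},{"dp":[0,0,0],"delta_rot":[0,0,0],"fingers":0.2},{"dp":[0,0,0],"delta_rot":[0,0,0],"fingers":0.3},{"dp":[0,0,0],"delta_rot":[0,0,0],"fingers":0.3},{"dp":[0,0,-0.04],"delta_rot":[0,0,0],"fingers":0.3},{"dp":[0,0,-0.08],"delta_rot":[0,0,0],"fingers":0.3},{"dp":[0,0,-0.08],"delta_rot":[0,0,0],"fingers":0.4},{"dp":[0,0,0],"delta_rot":[0,0,0],"fingers":0.5}]' >/dev/null
python3 - <<'E'
from h import *
go(.5455,-.0815,.16,-10.5)
E
```

```text
t: 14.17
tcp_pos: [0.482, -0.3222, 0.0962]
tool_rot: [0.992, -0.129, 0.0, 0.0]
force: [-0.1, 0.4, 5.3]
finger_gap: 0.366
gripper_force: 52.9
t 14.83 tcp [ 0.4847 -0.3245  0.2019] yaw -14.78 tiltz [ 0.0099 -0.0097] gap 63.9 F [ 0.9 -0.5  0.1] gf 0.0
dp [-0.0074 -0.5016  0.0804] rotz -0.0119
```

```bash
python3 -m crank '[{"dp":[-0.001,-0.0715,0],"delta_rot":[0,0,0],"fingers":0.6},{"dp":[-0.001,-0.0715,0],"delta_rot":[0,0,0],"fingers":0.6},{"dp":[-0.001,-0.0715,0],"delta_rot":[0,0,0],"fingers":0.6},{"dp":[-0.001,-0.0715,0],"delta_rot":[0,0,0],"fingers":0.6},{"dp":[-0.001,-0.0715,0.02],"delta_rot":[0,0,0],"fingers":0.6},{"dp":[-0.001,-0.0715,0.03],"delta_rot":[0,0,0],"fingers":0.6},{"dp":[-0.001,-0.0715,0.03],"delta_rot":[0,0,0],"fingers":0.6},{"dp":[0,0,0],"delta_rot":[0,0,-0.012],"fingers":0.6},{"dp":[0,0,0],"delta_rot":[0,0,0],"fingers":0.6},{"dp":[0,0,0],"delta_rot":[0,0,0],"fingers":0.6}]' >/dev/null
python3 - <<'E'
from h import *
go(.5455,-.0815,.083,-10.5)
E
```

```text
t 15.67 tcp [ 0.5425 -0.0788  0.155 ] yaw -10.51 tiltz [ 0.0002 -0.0003] gap 68.0 F [ 0.  -0.9 -0.2] gf 0.0
dp [0.0069 0.0042 0.1439] rotz -0.0
```

```bash
python3 -m crank '[{"dp":[0.0065,0.004,0.05],"delta_rot":[0,0,0],"fingers":0.6},{"dp":[0,0,0.06],"delta_rot":[0,0,0],"fingers":0.5},{"dp":[0,0,0.036],"delta_rot":[0,0,0],"fingers":0.4},{"dp":[0,0,0],"delta_rot":[0,0,0],"fingers":0.1},{"dp":[0,0,0],"delta_rot":[0,0,0],"fingers":-0.5},{"dp":[0,0,0],"delta_rot":[0,0,0],"fingers":-0.5},{"dp":[0,0,0],"delta_rot":[0,0,0],"fingers":-0.5},{"dp":[0,0,0],"delta_rot":[0,0,0],"fingers":-0.5},{"dp":[0,0,0],"delta_rot":[0,0,0],"fingers":-0.5}]' 45 >/dev/null
python3 - <<'E'
from h import *
go(.5707,-.3462,.2,-14.8)
E
```

```text
t 16.42 tcp [ 0.5456 -0.0818  0.0832] yaw -10.49 tiltz [ 0.0019 -0.0007] gap 39.2 F [-0.4  0.  -1.9] gf 48.3
dp [ 0.1461  0.5108 -0.2331] rotz 0.012
```

```bash
python3 -m crank '[{"dp":[0,0,-0.06],"delta_rot":[0,0,0],"fingers":-0.5},{"dp":[0,0,-0.08],"delta_rot":[0,0,0],"fingers":-0.5},{"dp":[0,0,-0.08],"delta_rot":[0,0,0.012],"fingers":-0.5},{"dp":[0.0262,0.0712,0],"delta_rot":[0,0,0],"fingers":-0.5},{"dp":[0.0262,0.0712,0],"delta_rot":[0,0,0],"fingers":-0.5},{"dp":[0.0262,0.0712,0],"delta_rot":[0,0,0],"fingers":-0.5},{"dp":[0.0262,0.0712,0],"delta_rot":[0,0,0],"fingers":-0.5},{"dp":[0.0262,0.0712,0],"delta_rot":[0,0,0],"fingers":-0.5},{"dp":[0.0262,0.0712,0],"delta_rot":[0,0,0],"fingers":-0.5},{"dp":[0.0262,0.0712,0],"delta_rot":[0,0,0],"fingers":-0.5},{"dp":[0,0,0],"delta_rot":[0,0,0],"fingers":-0.5},{"dp":[0,0,0],"delta_rot":[0,0,0],"fingers":-0.5}]' >/dev/null
python3 - <<'E'
from h import *
go(.5707,-.3462,.087,-14.8)
E
```

```text
t 17.42 tcp [ 0.5698 -0.3486  0.1925] yaw -15.0 tiltz [ 0.0013 -0.0011] gap 38.7 F [-0.5  1.5 -2.5] gf 48.4
dp [ 1.00e-04 -5.10e-03  2.11e-01] rotz -0.0006
```

```bash
python3 -m crank '[{"dp":[0,-0.004,0.05],"delta_rot":[0,0,0],"fingers":-0.5},{"dp":[0,0,0.06],"delta_rot":[0,0,0],"fingers":-0.5},{"dp":[0,0,0.05],"delta_rot":[0,0,0],"fingers":-0.5},{"dp":[0,0,0.03],"delta_rot":[0,0,0],"fingers":-0.5},{"dp":[0,0,0.01],"delta_rot":[0,0,0],"fingers":-0.5},{"dp":[0,0,0.006],"delta_rot":[0,0,0],"fingers":-0.5},{"dp":[0,0,0.002],"delta_rot":[0,0,0],"fingers":-0.5},{"dp":[0,0,0],"delta_rot":[0,0,0],"fingers":-0.5}]'; python3 -m crank '[{"dp":[0,0,0.003],"delta_rot":[0,0,0],"fingers":-0.5},{"dp":[0,0,0],"delta_rot":[0,0,0],"fingers":-0.5}]'
```

```text
t: 18.08
tcp_pos: [0.5713, -0.3439, 0.0893]
tool_rot: [0.992, -0.128, 0.001, 0.0]
force: [-0.4, -0.0, -1.0]
finger_gap: 0.453
gripper_force: 48.3
t: 18.25
tcp_pos: [0.5711, -0.3443, 0.0878]
tool_rot: [0.992, -0.129, 0.001, 0.001]
force: [0.6, 0.9, -2.0]
finger_gap: 0.459
gripper_force: 48.3
```

Not yet in contact; I'll lower a little more.

```bash
python3 -m crank '[{"dp":[0,0,0.003],"delta_rot":[0,0,0],"fingers":-0.5},{"dp":[0,0,0],"delta_rot":[0,0,0],"fingers":-0.5},{"dp":[0,0,0],"delta_rot":[0,0,0],"fingers":-0.5}]'
```

```text
t: 18.5
tcp_pos: [0.5711, -0.3444, 0.0866]
tool_rot: [0.992, -0.129, 0.001, 0.0]
force: [-0.3, 1.4, 4.3]
finger_gap: 0.463
gripper_force: 49.1
```

```bash
python3 -m crank '[{"dp":[0,0,0],"delta_rot":[0,0,0],"fingers":0.05},{"dp":[0,0,0],"delta_rot":[0,0,0],"fingers":0.12},{"dp":[0,0,0],"delta_rot":[0,0,0],"fingers":0.12},{"dp":[0,0,0],"delta_rot":[0,0,0],"fingers":0.12},{"dp":[0,0,-0.04],"delta_rot":[0,0,0],"fingers":0.12},{"dp":[0,0,-0.08],"delta_rot":[0,0,0],"fingers":0.12},{"dp":[0,0,-0.08],"delta_rot":[0,0,0],"fingers":0.12},{"dp":[0,0,0],"delta_rot":[0,0,0],"fingers":0.12}]' >/dev/null
python3 - <<'E'
from h import *
go(.6432,-.0725,.16)
E
```

```text
t 19.17 tcp [ 0.5741 -0.3468  0.1932] yaw -14.78 tiltz [ 0.0116 -0.0099] gap 47.9 F [ 1.9 -1.6  0.1] gf 0.0
dp [-0.0073 -0.5661  0.0625] rotz None
```

```bash
python3 -m crank '[{"dp":[0,-0.0706,0],"delta_rot":[0,0,0],"fingers":0.12},{"dp":[0,-0.0706,0],"delta_rot":[0,0,0],"fingers":0.12},{"dp":[0,-0.0706,0],"delta_rot":[0,0,0],"fingers":0.12},{"dp":[0,-0.0706,0],"delta_rot":[0,0,0],"fingers":0.12},{"dp":[0,-0.0706,0],"delta_rot":[0,0,0],"fingers":0.12},{"dp":[0,-0.0706,0],"delta_rot":[0,0,0],"fingers":0.12},{"dp":[0,-0.0706,0],"delta_rot":[0,0,0],"fingers":0.12},{"dp":[0,-0.0706,0.03],"delta_rot":[0,0,0],"fingers":0.12},{"dp":[0,0,0.03],"delta_rot":[0,0,0],"fingers":0.12},{"dp":[0,0,0],"delta_rot":[0,0,0],"fingers":0.12},{"dp":[0,0,0],"delta_rot":[0,0,0],"fingers":0.12}]' >/dev/null
python3 - <<'E'
from h import *
go(.6432,-.0725,.0825)
E
```

```text
t 20.08 tcp [ 0.6422 -0.0705  0.1542] yaw -14.73 tiltz [-0.0024  0.0003] gap 47.8 F [-0.2 -0.5 -0.9] gf 0.0
dp [0.0034 0.0033 0.1433] rotz None
```

```bash
python3 -m crank '[{"dp":[0.003,0.003,0.05],"delta_rot":[0,0,0],"fingers":0.12},{"dp":[0,0,0.06],"delta_rot":[0,0,0],"fingers":0.12},{"dp":[0,0,0.031],"delta_rot":[0,0,0],"fingers":0.1},{"dp":[0,0,0],"delta_rot":[0,0,0],"fingers":-0.2},{"dp":[0,0,0],"delta_rot":[0,0,0],"fingers":-0.8},{"dp":[0,0,0],"delta_rot":[0,0,0],"fingers":-0.8},{"dp":[0,0,0],"delta_rot":[0,0,0],"fingers":-0.8},{"dp":[0,0,0],"delta_rot":[0,0,0],"fingers":-0.8},{"dp":[0,0,0],"delta_rot":[0,0,0],"fingers":-0.8}]' 25 >/dev/null
python3 - <<'E'
from h import *
go(.5482,-.2472,.2)
E
```

```text
t 20.83 tcp [ 0.6444 -0.0731  0.086 ] yaw -14.8 tiltz [ 0.0022 -0.0007] gap 18.8 F [-0.4 -0.1  0.1] gf 26.0
dp [-0.0966  0.3859 -0.2282] rotz None
```

```bash
python3 -m crank '[{"dp":[0,0,-0.06],"delta_rot":[0,0,0],"fingers":-0.8},{"dp":[0,0,-0.08],"delta_rot":[0,0,0],"fingers":-0.8},{"dp":[0,0,-0.08],"delta_rot":[0,0,0],"fingers":-0.8},{"dp":[-0.016,0.0643,0],"delta_rot":[0,0,0],"fingers":-0.8},{"dp":[-0.016,0.0643,0],"delta_rot":[0,0,0],"fingers":-0.8},{"dp":[-0.016,0.0643,0],"delta_rot":[0,0,0],"fingers":-0.8},{"dp":[-0.016,0.0643,0],"delta_rot":[0,0,0],"fingers":-0.8},{"dp":[-0.016,0.0643,0],"delta_rot":[0,0,0],"fingers":-0.8},{"dp":[-0.016,0.0643,0],"delta_rot":[0,0,0],"fingers":-0.8},{"dp":[0,0,0],"delta_rot":[0,0,0],"fingers":-0.8},{"dp":[0,0,0],"delta_rot":[0,0,0],"fingers":-0.8}]' >/dev/null
python3 - <<'E'
from h import *
go(.5482,-.2472,.089,-14.8)
E
```

```text
t 21.75 tcp [ 0.5475 -0.2488  0.1953] yaw -15.01 tiltz [ 0.001  -0.0005] gap 18.5 F [-1.1  0.1 -0.2] gf 26.0
dp [ 0.0003 -0.0036  0.2127] rotz -0.0006
```

```bash
python3 -m crank '[{"dp":[0,-0.003,0.05],"delta_rot":[0,0,0],"fingers":-0.8},{"dp":[0,0,0.06],"delta_rot":[0,0,0],"fingers":-0.8},{"dp":[0,0,0.05],"delta_rot":[0,0,0],"fingers":-0.8},{"dp":[0,0,0.03],"delta_rot":[0,0,0],"fingers":-0.8},{"dp":[0,0,0.01],"delta_rot":[0,0,0],"fingers":-0.8},{"dp":[0,0,0.006],"delta_rot":[0,0,0],"fingers":-0.8},{"dp":[0,0,0.002],"delta_rot":[0,0,0],"fingers":-0.8},{"dp":[0,0,0],"delta_rot":[0,0,0],"fingers":-0.8}]'; python3 -m crank '[{"dp":[0,0,0.004],"delta_rot":[0,0,0],"fingers":-0.8},{"dp":[0,0,0],"delta_rot":[0,0,0],"fingers":-0.8},{"dp":[0,0,0],"delta_rot":[0,0,0],"fingers":-0.8}]'
```

```text
t: 22.42
tcp_pos: [0.5493, -0.2454, 0.0916]
tool_rot: [0.992, -0.128, 0.001, 0.0]
force: [-0.4, 1.4, -0.3]
finger_gap: 0.223
gripper_force: 26.0
t: 22.67
tcp_pos: [0.5495, -0.2459, 0.0902]
tool_rot: [0.992, -0.129, 0.002, 0.001]
force: [0.8, 1.6, 4.2]
finger_gap: 0.218
gripper_force: 26.5
```

Contact is made, so I release, retreat and check.

```bash
python3 -m crank '[{"dp":[0,0,0],"delta_rot":[0,0,0],"fingers":-0.4},{"dp":[0,0,0],"delta_rot":[0,0,0],"fingers":-0.2},{"dp":[0,0,0],"delta_rot":[0,0,0],"fingers":-0.2},{"dp":[0,0,0],"delta_rot":[0,0,0],"fingers":-0.2},{"dp":[0,0,-0.04],"delta_rot":[0,0,0],"fingers":-0.2},{"dp":[0,0,-0.08],"delta_rot":[0,0,0],"fingers":-0.2},{"dp":[0,0,-0.08],"delta_rot":[0,0,0],"fingers":-0.2},{"dp":[-0.04,-0.04,-0.04],"delta_rot":[0,0,0],"fingers":-0.2},{"dp":[-0.05,-0.04,-0.04],"delta_rot":[0,0,0],"fingers":-0.2},{"dp":[-0.05,-0.04,-0.04],"delta_rot":[0,0,0],"fingers":-0.2},{"dp":[0,0,0],"delta_rot":[0,0,0],"fingers":-0.2},{"dp":[0,0,0],"delta_rot":[0,0,0],"fingers":-0.2}]' >/dev/null
python3 - <<'E'
from h import *
c=manip.camera_model('wrist'); im,d=manip.snapshot('wrist'); cv2.imwrite('pics/w4.png',im[:,:,::-1])
ct=manip.camera_model('top'); it,dt=manip.snapshot('top'); cv2.imwrite('pics/top2.png',it[:,:,::-1])
for n,cc,dd in(('wrist',c,d),('top',ct,dt)):
    P=cloud(cc,dd).reshape(-1,3)
    for k,x,y,o,yaw,zt in(('short',481.7,-322.8,(536.7,-290.8),-14.77,.05),('sink',570.7,-346.2,(536.7,-290.8),-14.77,.039),('small',548.2,-247.2,(536.7,-290.8),-14.77,.045),('long',510.2,259.5,(502.2,288.4),15.35,.05),('large',491.1,328.9,(502.2,288.4),15.35,.053)):
        m=(np.hypot(P[:,0]-x/1000,P[:,1]-y/1000)<.036)&(abs(P[:,2]-zt)<.005)
        if m.sum()<15: print(n,k,'few',m.sum()); continue
        r=rect(P[m,:2]); t=np.radians(yaw); v=r[:2]-np.array(o)
        print(n,k,'housing xy',np.round([np.cos(t)*v[0]+np.sin(t)*v[1],-np.sin(t)*v[0]+np.cos(t)*v[1]],1),'size',r[2:4],'z',np.median(P[m,2]).round(4),m.sum())
E
```

```text
wrist short housing xy [-44.7 -43.9] size [33.3 33. ] z 0.0511 1514
wrist sink housing xy [ 48.3 -43.2] size [50.1 41.8] z 0.0388 2612
wrist small housing xy [ 1.2 46.9] size [17.8 16.8] z 0.0442 335
wrist long few 0
wrist large few 0
top short few 0
top sink few 0
top small few 0
top long housing xy [ -0.2 -32.7] size [34.2 31.6] z 0.0498 194
top large housing xy [ 4.7 40.1] size [30.  26.7] z 0.0523 120
```

View pics/w4.png

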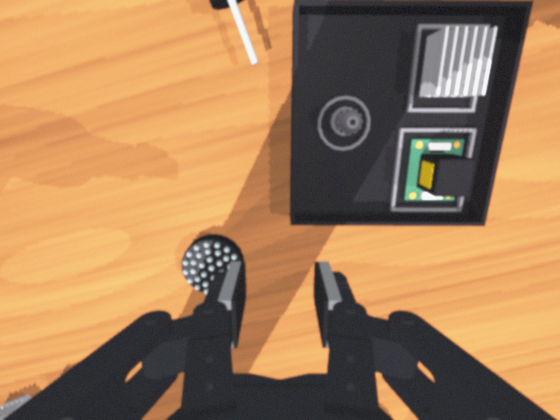

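View pics/top2.png

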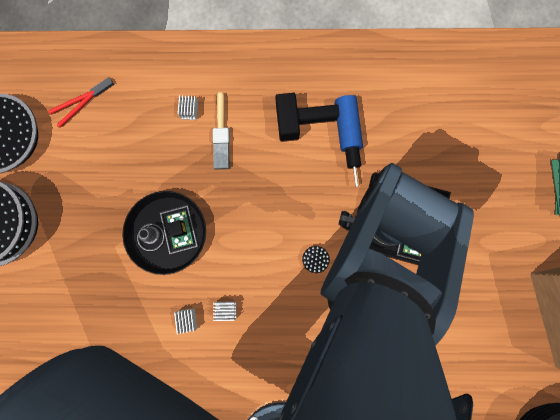

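All five parts are seated, at rest and within tolerance. The LED disc, drill and brush have not moved.

```bash
python3 -c "
from station import manip
print(manip.sign_off())"
```

```text
the job is handed in; nothing more can be done
None
```

All five parts are in their seats, and the last camera measurements put each within about 5 mm of its seat centre. The LED disc, drill and brush look unmoved, and I handed the job in at about 24 s, though no verdict came back.

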